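# Stow the car key in the console well and screw its hinged cap shut

## Robot

A 6-joint arm with a two-finger parallel gripper is mounted at the origin on the work surface. World frame = base frame: x ahead of the robot, y to its left, z up, the work surface at z = 0. Lengths are in mm, angles in rad, forces in N, time in s.
With the tool pointing down it reaches from about 250 to 800 mm from the base axis. Payload 8.5 kg.
Tool frame: the origin (TCP) lies at the very end of the fingers, on their centre line; the grasp point (between the pads) lies 19 mm behind it; z points along the fingers, y is the line along which they close (so a half turn about z gives the same grasp; the last joint's range is limited). The gripper opens to 85 mm and grips with 20 to 120 N. Pads are 22 mm wide; open, the fingers measure 114 mm over their backs; the gripper's body (76 mm by 85 mm) begins 54 mm behind the grasp point. The pads swing forward as they close: fully open they stand 13 mm farther back than shut.
Start: joints at [0, 0.238, -0.013, 1.319, 0, 1.571], TCP at [524.956, -0, 231.276] pointing down, gripper open.
Joint ranges: [-2.66, 2.66], [-1.03, 1.9], [-1.14, 1.46], [-1.82, 2.27], [-1.45, 1.34], [-3.14, 3.14]. Speed limits (rad/s): [2.22, 2.22, 2.79, 3.14, 3.14, 3.14].

## Interface

Orientations are given as a unit quaternion [w, x, y, z].
In Python, from station import env gives the robot as it stands.
- The arm moves only by the tool jog_arm, never from a script. Its argument "steps" is a list that holds one entry, the list of rows, each a list of 7 numbers: the opening, from -1 (shut) to 1 (fully open), then the shift along the tool's x, y, z in units of 20 cm (1.0 is 20 cm), then the turn, a rotation vector about the tool's x, y, z in units of 0.12 rad (1.0 is 0.12 rad). In form: [[[jaw, x, y, z, rx, ry, rz], ...]]. A call has 1 to 20 rows; each row shifts and turns the commanded pose from where the row before left it, along the tool's axes as they then stand; what a row does not reach is not made up. A row lasts 1/10 s, in which the tool goes at most 50 mm and 8.59 degrees, less where a joint would pass 70% of its speed; a pose out of reach is approached as far as the arm can. A call with a number of a shift or a turn outside -1 to 1 is refused whole. A call with a gripper value outside its range is refused whole. The fingers move at their own pace and stop on an object; the grip force is fixed at half the most. Time passes only in rows, so rows that do not move let the fingers close. It gives the time, the measured TCP pose, the force, the opening and the grip force at its end, in the units of the state.
- env.sense(): the state, without advancing time (a new reading comes with each control period).
- env.get_image(name): name is "scene" or "side" or "wrist"; returns (picture, depth): 480x640x3 uint8, red, green, blue; 480x640 float32, mm along the optical axis (not along the pixel's ray), 0 where there is no reading.
- env.camera_info(name): a dict with "K" (3x3 intrinsics, pixels), "T" (4x4, takes a point from camera to world coordinates); the wrist camera has in their place "hand_eye" (4x4, takes a point from camera to tool coordinates, whose origin is the TCP and whose axes are the flange's). Camera axes: x right, y down, z forward; pixel columns grow to the right and rows downward; lengths in mm; the calibration is good to about 2 mm. A picture is of the moment at which its call begins: read the wrist's pose just before it. camera_info takes no time and is no camera call.
- env.finish_job(): hands the job in; it is judged then, once.
The state is a dict: "t": time; "q": joint angles; "qd": joint speeds; "tau": joint torques, N m; "tool_pos": TCP position; "ee_rot": TCP orientation; "wrist_force": force on the tool from outside, world axes, zero at the start; "torque": the same for the moment, N m; "opening": opening from 0.0 (shut) to 1.0 (fully open); "grip_force": force on a finger pad.
Only numpy, scipy, OpenCV 4.12 (cv2) and the standard library are available. Lean on these libraries where they do the work, as an engineer would, in place of code of your own. Each camera call takes 0.05 s, during which the arm holds its last target. There are 200 camera calls.

## Task

Put the car key away: slide the silver fob along the ledge, without lifting it, into the open round well, then flip the hinged screw cap down shut over the well and twist it clockwise by its bar until it stops fully home, with the tongue under the catch. Keep the cap unscrewed until it is shut, and leave the watch on its stand, the glass paperweight and the clothespin where they stand.

Things in the scene. Friction and masses are not known exactly. Their poses are not given: they have to be found in the camera images.
- console: grey laminate ledge, a fixed block 340 (x) x 500 (y) x 70 mm high; origin at the centre of its underside, x away from the robot at yaw 0, z up. A round well, 112 mm across, opens in its top above the origin, with the cap's hinge (two ears 16 mm high) at its far (+x) side and the catch at its near side. The four loose things lie on the ledge left, right and in front of the well, in any order
- well_mouth (a point): centre of the well's mouth, level with the top of the ledge, 70 mm above the work surface; axes as the console's
- well_floor (a point): centre of the well's floor, 33 mm below the mouth; axes as the console's
- catch (a point): top of the steel catch over its middle, 21 mm above the ledge; the catch is 24 mm wide (y) and reaches from 68 to 94 mm from the well's axis. Its overhang, 4 mm thick, has 17 mm free under it
- lid_hinge (a point): on the axis of the flip hinge, 78 mm from the well's axis and 8 mm above the ledge; its frame turns with the flip arm (y along the hinge axis; -x from the hinge towards the cap's centre)
- flip (a joint): flip hinge of the cap, rad: 0 = shut flat over the well, about 1.57 = standing upright, 1.95 = stop, leaning away from the well; a stiff hinge that stays where it is left, about 0.2 N m to move
- twist (a joint): turn of the screw cap on its flip arm, rad: 0 = unscrewed, grows clockwise as seen on the cap's outer face, 2.2 = fully home against its stop, the tongue then lies under the catch, which keeps the cap from flipping up. Turns stiffly, about 0.1 N m
- cap_center (a point): centre of the cap's outer face: grey plastic disc 124 mm across, 14 mm thick, ribbed edge, 78 mm from the hinge axis; when shut the face is 20.5 mm above the ledge. z out of the face, x along the bar towards the tongue
- bar_top (a point): middle of the top of the bar that stands across the cap's face: 104 mm long (x), 14 mm thick (y), 26 mm high above the face
- tongue (a point): outer tip of the cap's tongue, a flat tab 18 mm wide and 6 mm thick that sticks out 18 mm past the cap's edge in line with the bar, 80 mm from the cap's axis
- fob: silver car key fob, loose, rounded slab 64 (x) x 30 (y) x 13 mm; origin at the centre of its underside
- watch: black smartwatch on a white plastic stand, loose bystander, base 62 x 62 mm, 75 mm high; origin under the base's centre
- paperweight: round glass paperweight, loose bystander, 68 mm across, 43 mm high; origin under its centre
- clothespin: plastic clothespin lying flat, loose bystander, 80 (x) x 26 (y) x 17 mm; origin under its middle
Things that resemble listed ones, but are neither listed nor needed, are in the scene too. Of the things like the fob, leave any that is green, purple or turquoise; of the rest the larger one is meant.

How it is judged (in metres and radians):
On the way, in this order (a step that is already met when the one before it is completed fails the run):
1. the fob lies in the well while the cap is still open (horizontal distance between fob and well_floor below 0.05 m and z of fob in the frame of well_floor below 0.022 m and value of joint flip above 0.8 rad), for 0.2 s.
2. the cap is shut over the well, not yet screwed down (horizontal distance between fob and well_floor below 0.05 m and z of fob in the frame of well_floor below 0.022 m and value of joint flip below 0.06 rad and value of joint twist below 1.2 rad), for 0.1 s.
At the end, for the whole second after the job is handed in: the fob is at rest in the well (centre within 50 mm of the well's axis and less than 22 mm above its floor), the cap is shut (flip under 0.06 rad) and screwed home (twist over 2.08 of 2.2 rad), and the watch, paperweight and clothespin are within 30 mm of where they started (horizontal distance between fob and well_floor below 0.05 m and z of fob in the frame of well_floor below 0.022 m and value of joint flip below 0.06 rad and value of joint twist above 2.08 rad and linear speed of fob below 0.02 m/s and distance of each of watch, paperweight, clothespin from where it was at the start of the episode below 0.03 m); the robot touches nothing.
It fails at once if watch pushed more than 30 mm from its place or tipped over (distance of watch from where it was at the start of the episode above 0.03 m or angle between watch's own z axis and vertical above 0.4 rad).
It fails at once if paperweight pushed more than 30 mm from its place or tipped over (distance of paperweight from where it was at the start of the episode above 0.03 m or angle between paperweight's own z axis and vertical above 0.4 rad).
It fails at once if clothespin pushed more than 30 mm from its place or tipped over (distance of clothespin from where it was at the start of the episode above 0.03 m or angle between clothespin's own z axis and vertical above 0.4 rad).
It fails at once if the fob lifted more than 30 mm off the ledge (z of fob in the frame of well_mouth above 0.03 m).
It fails at once if the cap screwed round (twist over 1.2 rad) while it is open (value of joint flip above 0.3 rad and value of joint twist above 1.2 rad).
It also fails if it takes over 69 s, if anything falls off the work surface, if the arm or the gripper's body presses on something with over 40 N, if the wrist force passes 120 N, or if a joint passes its speed limit or range.

## Working session

There is one attempt and no reset: what is moved stays moved. The work goes in short steps, Python scripts to look and compute and a tool call to move; the robot and the scene stay as the last step left them, time stands still between calls to the robot, and variables do not carry over. Pictures are saved under pics/ and viewed, at most 10 in all, crops included, and the job is handed in when it is done.

Besides the shell and the picture viewer there is one more tool, called after "Request:" as name([rows], argument=value, ...), one row to a line, values as JSON. jog_arm: Moves the arm, as the interface text tells. Shifts and turns lie within -1 to 1; 1 stands for 20 cm of shift or 0.12 rad of turn. Its arguments: {"type":"object","properties":{"steps":{"type":"array","items":{"type":"array","items":{"type":"array","items":{"type":"number"}}}}},"required":["steps"]}

```bash
mkdir -p pics && cat > h.py <<'E'
import numpy as np, cv2
from station import env
def grab(n):
    s=env.sense(); im,d=env.get_image(n); c=env.camera_info(n); K=np.array(c["K"])
    if "T" in c: T=np.array(c["T"])
    else:
        from scipy.spatial.transform import Rotation as R
        q=s["ee_rot"]; W=np.eye(4); W[:3,:3]=R.from_quat([q[1],q[2],q[3],q[0]]).as_matrix(); W[:3,3]=s["tool_pos"]; T=W@np.array(c["hand_eye"])
    return im,d,K,T
def pts(d,K,T):
    v,u=np.mgrid[:d.shape[0],:d.shape[1]]
    P=np.stack([(u-K[0,2])/K[0,0]*d,(v-K[1,2])/K[1,1]*d,d],-1)
    return P@T[:3,:3].T+T[:3,3]
def ray(u,v,K,T,z):
    r=T[:3,:3]@np.array([(u-K[0,2])/K[0,0],(v-K[1,2])/K[1,1],1.]); return T[:3,3]+r*(z-T[2,3])/r[2]
E
python3 - <<'E'
from h import *
for n in ["scene","side","wrist"]:
    im,d,K,T=grab(n); cv2.imwrite(f"pics/{n}0.png",im[...,::-1]); np.savez(f"pics/{n}0.npz",im=im,d=d,K=K,T=T)
    print(n,T.round(2).tolist(),K[0,0])
s=env.sense();print(s["t"],s["ee_rot"],s["tool_pos"])
E
```

```text
scene [[-0.31, 0.52, -0.8, 1101.8], [0.95, 0.16, -0.26, 262.44], [-0.01, -0.84, -0.54, 531.69], [0.0, 0.0, 0.0, 1.0]] 476.5623128819793
side [[0.97, -0.19, 0.14, 386.0], [-0.24, -0.73, 0.64, -408.11], [-0.02, -0.66, -0.75, 625.77], [0.0, 0.0, 0.0, 1.0]] 441.8858652648288
wrist [[1.0, -0.0, -0.0, 525.32], [-0.0, -0.96, -0.3, 74.92], [-0.0, 0.3, -0.96, 371.93], [0.0, 0.0, 0.0, 1.0]] 414.34627150875247
0.15 [-3.98158655e-04  7.07100817e-01  7.07112524e-01 -3.92823800e-04] [5.24688431e+02 5.89772479e-03 2.30806260e+02]
```

View pics/scene0.png

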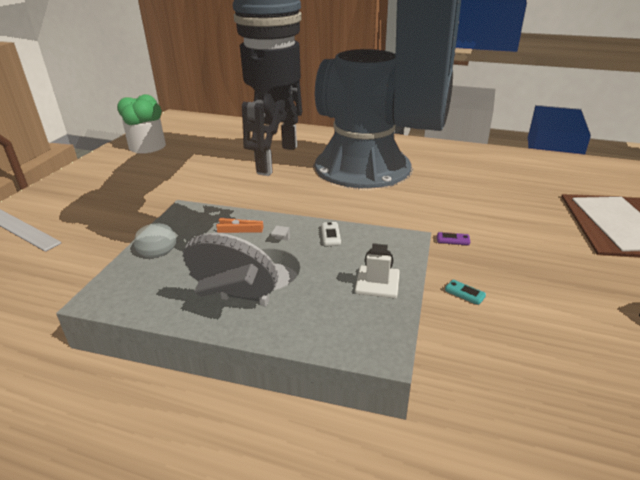

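View pics/side0.png

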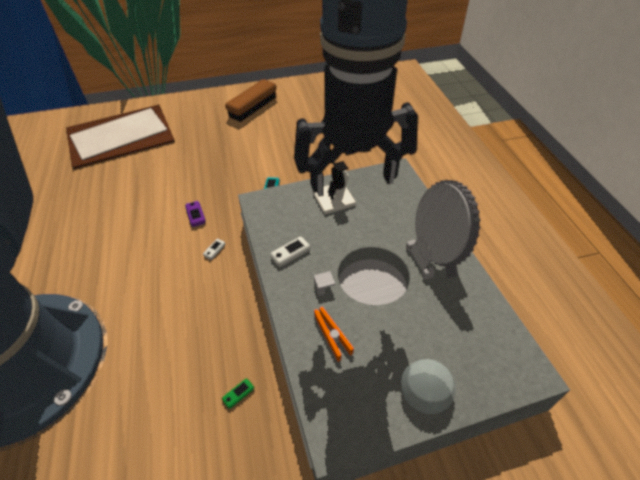

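The scene view shows the open cap at (230,270) and the well at (275,270), with the ledge fob at (331,234). In the side view the fob-like things are:
- silver on the ledge at (290,251)
- small silver on the table at (214,249)
- purple at (195,214)
- green at (238,393)
- turquoise at (272,184)

The silver one on the ledge fits: it isn't an excluded colour and is the larger of the two silver ones. I'll confirm that in a crop and measure.

```bash
python3 - <<'E'
from h import *
z=np.load("pics/side0.npz"); im,d,K,T=[z[k] for k in("im","d","K","T")]
P=pts(d,K,T); hsv=cv2.cvtColor(im,cv2.COLOR_RGB2HSV)
cv2.imwrite("pics/crop.png",cv2.resize(im[170:430,180:500],None,fx=2.5,fy=2.3,interpolation=cv2.INTER_CUBIC)[...,::-1])
# ledge plane
led=(abs(P[...,2]-70)<6)&(d>0); 
m=led.astype(np.uint8); m=cv2.morphologyEx(m,cv2.MORPH_OPEN,np.ones((3,3)))
print("ledge z med",np.median(P[...,2][m>0]),m.sum())
xy=P[m>0][:,:2].astype(np.float32); print("minrect",cv2.minAreaRect(xy))
def blob(name,mask,box):
    mm=np.zeros_like(mask); a,b,c,e=box; mm[b:e,a:c]=mask[b:e,a:c]
    q=P[mm]; print(name,mm.sum(),"med",np.median(q,0).round(1),"min",q.min(0).round(1),"max",q.max(0).round(1),"rect",cv2.minAreaRect(q[:,:2].astype(np.float32)))
h=P[...,2]
blob("fob",(h>76)&(h<95),(262,228,318,275))
blob("smallfob",(h>4)&(h<30)&(hsv[...,1]<60),(200,235,230,265))
blob("catch",(h>86)&(h<96),(308,266,342,305))
blob("pin",(h>77)&(h<95)&(hsv[...,1]>150),(305,300,360,365))
blob("pw",(h>75)&(h<125),(390,350,465,420))
blob("watchbase",(h>72)&(h<150)&(d>0),(305,160,362,215))
blob("wellfloor",(h>25)&(h<50)&(d>0),(335,240,412,310))
blob("cap",(h>85)&(h<260)&(d>0),(405,175,485,280))
mm=np.zeros(d.shape,bool); mm[180:265,412:482]=1; mm&=(h>110)&(h<260)
q=P[mm]; c=q.mean(0); _,_,V=np.linalg.svd(q-c); print("cap plane",c,V[2])
z=np.load("pics/scene0.npz"); print("floor u,v..")
E
```

```text
ledge z med 68.35537232329295 51221
minrect ((268.8072204589844, 564.4833984375), (738.7324829101562, 1806.508056640625), 11.79662799835205)
fob 564 med [440.8  50.2  81. ] min [408.9  29.4  76.2] max [475.3  76.2  84.7] rect ((441.6204833984375, 52.5642204284668), (62.14226531982422, 30.682449340820312), 22.74787139892578)
smallfob 190 med [313.3 152.6   7.2] min [295.2 131.8   4.1] max [333.5 173.3  10.5] rect ((313.3153991699219, 153.49368286132812), (42.716495513916016, 20.23392105102539), 48.09504318237305)
catch 248 med [478.6 -26.1  89.2] min [465.9 -38.8  86. ] max [492.3 -11.5  92.1] rect ((478.9545593261719, -25.182228088378906), (26.534698486328125, 25.054414749145508), 5.53126335144043)
pin 542 med [ 466.3 -110.    83.7] min [ 452.1 -148.9   77.1] max [489.7 -67.1  86.7] rect ((469.3664245605469, -107.07081604003906), (24.643104553222656, 81.00655364990234), 12.811131477355957)
pw 2330 med [ 558.7 -223.3  104.5] min [ 531.5 -248.8   78.7] max [ 597.1 -184.3  113.2] rect ((563.2105102539062, -217.58470153808594), (61.57366943359375, 66.93682861328125), 49.46744918823242)
watchbase 1138 med [547.2 149.8  81.6] min [509.9 124.7  72. ] max [577.2 189.3 145.4] rect ((543.446044921875, 158.73362731933594), (61.82413101196289, 62.68013381958008), 7.279422760009766)
wellfloor 2718 med [565.9  -8.3  36.7] min [510.6 -58.2  33.4] max [617.   38.5  49.8] rect ((564.58642578125, -10.216232299804688), (96.9515609741211, 103.03450012207031), 31.827211380004883)
cap 4794 med [660.8 -26.3 159.2] min [631.8 -87.2  85. ] max [693.5  49.1 211.5] rect ((663.2068481445312, -18.931854248046875), (60.80427932739258, 136.01980590820312), 1.7276887893676758)
cap plane [663.48667048 -23.78950885 164.18951959] [-0.92651467 -0.10027145  0.36265164]
floor u,v..
```

View pics/crop.png

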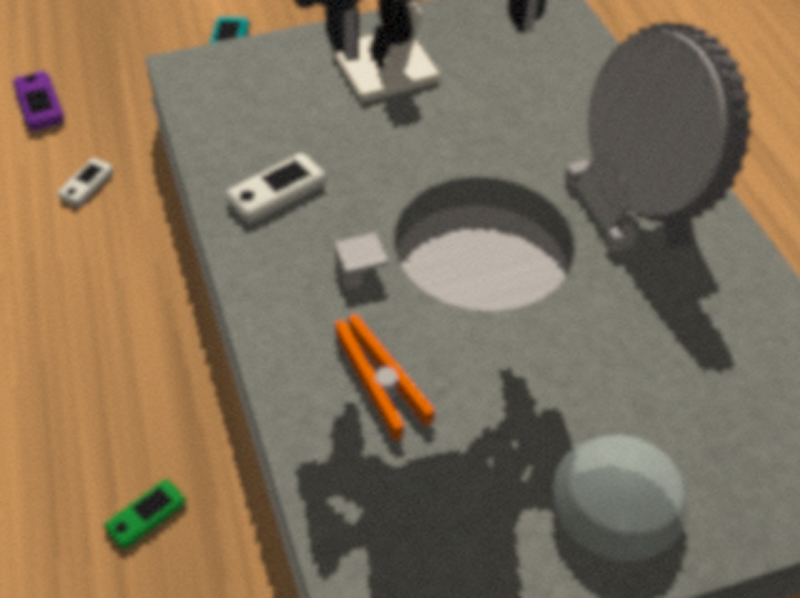

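The crop confirms it: the larger silver fob is on the ledge, and the other silver one is small and lies on the table. From the measurements:

| Item | Position |
|---|---|
| Console yaw | about 6° |
| Well centre | about (560, -17) |
| Hinge | about (637, -8.5, 78) |
| Cap flip | about 1.94 |
| Fob | (441.6, 52.6), yaw 22.7° |

I'm moving above the fob.

Request:
jog_arm([
  [[1, 0.066, -0.104, 0.1, 0, 0, 0.9], [1, 0.066, -0.104, 0.1, 0, 0, 0], [1, 0, 0, 0, 0, 0, 0]],
])

```text
t: 0.45
tool_pos: [481.0, 29.5, 188.8]
ee_rot: [-0.002, 0.744, 0.668, -0.002]
wrist_force: [-0.2, 0.0, -0.8]
opening: 1.0
grip_force: 0.0
```

Request:
jog_arm([
  [[1, 0, 0, 0, 0, 0, 0.9], [1, 0, 0, 0, 0, 0, 0.9], [1, 0, 0, 0, 0, 0, 0.9], [1, 0, 0, 0, 0, 0, 0.9], [1, 0, 0, 0, 0, 0, 0.9], [1, 0, 0, 0, 0, 0, 0.9], [1, 0, 0, 0, 0, 0, 0.9], [1, 0, 0, 0, 0, 0, 0.9], [1, 0, 0, 0, 0, 0, 0.9], [1, 0, 0, 0, 0, 0, 0.8], [1, 0, 0, 0, 0, 0, 0], [1, 0, 0, 0, 0, 0, 0]],
])

```text
t: 1.65
tool_pos: [485.3, 28.4, 191.5]
ee_rot: [0.0, 0.98, 0.198, 0.0]
wrist_force: [0.4, -0.0, -1.2]
opening: 0.993
grip_force: 0.0
```

```bash
cat >> h.py <<'E'
from scipy.spatial.transform import Rotation as Ro
def rel(p):
    s=env.sense(); q=s["ee_rot"]; R=Ro.from_quat([q[1],q[2],q[3],q[0]]).as_matrix()
    return (R.T@(np.array(p)-s["tool_pos"])/200).round(4), s["tool_pos"].round(1) if hasattr(s["tool_pos"],"round") else s["tool_pos"], "yaw_y",np.degrees(np.arctan2(R[1,1],R[0,1])).round(2)
E
python3 - <<'E'
from h import *
im,d,K,T=grab("wrist"); P=pts(d,K,T); h=P[...,2]
cv2.imwrite("pics/w1.png",im[...,::-1])
led=np.median(h[(abs(h-70)<5)&(d>0)]); print("ledge",led)
m=((h>led+6)&(h<led+18)&(abs(P[...,0]-442)<50)&(abs(P[...,1]-52)<50)).astype(np.uint8)
n,l,st,c=cv2.connectedComponentsWithStats(m)
for i in range(1,n):
    if st[i,4]>300: q=P[l==i]; print(st[i],cv2.minAreaRect(q[:,:2].astype(np.float32)),np.median(q,0))
print(rel([441.6,52.6,74]))
E
```

```text
ledge 68.41851760638681
[ 235  229   49   91 4010] ((441.8884582519531, 52.40827178955078), (63.478023529052734, 30.181364059448242), 22.702167510986328) [444.99654338  52.62699624  81.2540933 ]
(array([-0.1544, -0.1959,  0.5872]), array([485.2,  28.4, 191.4]), 'yaw_y', np.float64(-67.23))
```

View pics/w1.png

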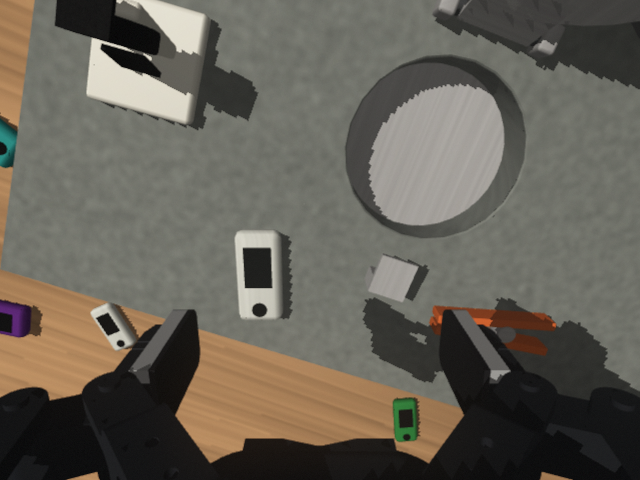

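Wrist view: the fob is at (259,275) and aligned with the fingers, the well rim is centred near (435,147), and the catch is at (395,277). I'm descending on the fob.

Request:
jog_arm([
  [[0.2, -0.077, -0.098, 0.1, 0, 0, 0], [0.2, -0.077, -0.098, 0.1, 0, 0, 0], [0.2, 0, 0, 0.15, 0, 0, 0], [0.2, 0, 0, 0.15, 0, 0, 0], [0.2, 0, 0, 0.08, 0, 0, 0], [0.2, 0, 0, 0, 0, 0, 0], [0.2, 0, 0, 0, 0, 0, 0], [0.2, 0, 0, 0, 0, 0, 0]],
])

```text
t: 2.5
tool_pos: [442.3, 53.0, 76.4]
ee_rot: [0.0, 0.981, 0.196, 0.001]
wrist_force: [-0.3, -0.7, 0.6]
opening: 0.602
grip_force: 0.0
```

```bash
python3 - <<'E'
from h import *
print(rel([441.9,52.4,71]))
s=env.sense();print(s["wrist_force"])
E
```

```text
(array([-0.0029,  0.0019,  0.0268]), array([442.3,  53. ,  76.4]), 'yaw_y', np.float64(-67.35))
[-0.25009704 -0.6585048   0.5533499 ]
```

Request:
jog_arm([
  [[0.2, 0, 0, 0.02, 0, 0, 0], [-1, 0, 0, 0, 0, 0, 0], [-1, 0, 0, 0, 0, 0, 0], [-1, 0, 0, 0, 0, 0, 0], [-1, 0, 0, 0, 0, 0, 0], [-1, 0, 0, 0, 0, 0, 0], [-1, 0, 0, 0, 0, 0, 0], [-1, 0, 0, 0, 0, 0, 0], [-1, 0, 0, 0, 0, 0, 0]],
])

```text
t: 3.4
tool_pos: [441.6, 52.9, 71.8]
ee_rot: [0.0, 0.981, 0.196, 0.0]
wrist_force: [-1.8, -0.2, 5.0]
opening: 0.329
grip_force: 59.7
```

```bash
python3 - <<'E'
from h import *
im=cv2.imread("pics/w1.png"); z=env.camera_info("wrist")
R=Ro.from_quat([.98,.198,0,0]).as_matrix(); W=np.eye(4); W[:3,:3]=R; W[:3,3]=[485.2,28.4,191.4]
K=np.array(z["K"]); T=W@np.array(z["hand_eye"])
for u,v in [(346,147),(525,147),(430,55),(432,238),(395,270)]: print(u,v,ray(u,v,K,T,70 if u!=395 else 91).round(1))
e=[ray(u,v,K,T,70)[:2] for u,v in [(346,147),(525,147),(430,55),(432,238)]]
c,r=cv2.minEnclosingCircle(np.array(e,np.float32)); print("well",c,r)
print(rel([c[0],c[1],71])); print(env.sense()["wrist_force"])
E
```

```text
346 147 [540.5  32.4  70. ]
525 147 [583.7 -70.2  70. ]
430 55 [607.8   8.6  70. ]
432 238 [508.4 -44.3  70. ]
395 270 [484.5 -24.6  91. ]
well (558.9998168945312, -19.567411422729492) 56.33451461791992
(array([0.4025, 0.5602, 0.0046]), array([441.6,  52.9,  71.8]), 'yaw_y', np.float64(-67.38))
[-1.76197743 -0.22468296  5.01848907]
```

Request:
jog_arm([
  [[-1, 0.025, 0.035, -0.003, 0, 0, 0], [-1, 0.05, 0.07, 0, 0, 0, 0], [-1, 0.05, 0.07, 0, 0, 0, 0], [-1, 0.05, 0.07, 0, 0, 0, 0], [-1, 0.05, 0.07, 0, 0, 0, 0], [-1, 0.05, 0.07, 0, 0, 0, 0], [-1, 0.05, 0.07, 0, 0, 0, 0], [-1, 0.05, 0.07, 0, 0, 0, 0], [-1, 0.025, 0.035, 0, 0, 0, 0], [-1, 0, 0, 0, 0, 0, 0], [-1, 0, 0, 0, 0, 0, 0]],
])

```text
t: 4.5
tool_pos: [557.9, -19.9, 71.5]
ee_rot: [-0.0, 0.981, 0.196, -0.001]
wrist_force: [-0.2, 0.2, -0.7]
opening: 0.333
grip_force: 59.2
```

Request:
jog_arm([
  [[-1, 0, 0, 0.05, 0, 0, 0], [-1, 0, 0, 0.05, 0, 0, 0], [-1, 0, 0, 0.045, 0, 0, 0], [-1, 0, 0, 0, 0, 0, 0], [0, 0, 0, 0, 0, 0, 0], [0, 0, 0, 0, 0, 0, 0], [0, 0, 0, 0, 0, 0, 0], [0, 0, 0, 0, 0, 0, 0], [0, 0, 0, -0.2, 0, 0, 0], [0, 0, 0, -0.2, 0, 0, 0], [0, 0, 0, -0.2, 0, 0, 0], [-1, 0, 0, -0.2, 0, 0, 0], [-1, 0, 0, -0.2, 0, 0, 0], [-1, 0, 0, 0, 0, 0, 0], [-1, 0, 0, 0, 0, 0, 0]],
])

```text
t: 6.0
tool_pos: [558.8, -19.7, 243.8]
ee_rot: [0.0, 0.981, 0.196, 0.001]
wrist_force: [0.1, 0.2, -0.5]
opening: 0.001
grip_force: 0.0
```

```bash
python3 - <<'E'
from h import *
im,d,K,T=grab("side"); cv2.imwrite("pics/s2.png",im[180:400,240:530][...,::-1].repeat(2,0).repeat(2,1))
P=pts(d,K,T); h=P[...,2]
m=np.zeros(d.shape,bool); m[180:265,412:482]=1; m&=(h>110)&(h<230)&(P[...,0]>620); q=P[m];c=q.mean(0);print(c,np.linalg.svd(q-c)[2][2],q.max(0))
print(rel([760,0,260]))
E
```

```text
[663.4213978  -23.71301014 164.0085944 ] [-0.92690274 -0.09985911  0.36177268] [693.86693894  49.32914943 211.14444152]
(array([ 0.9695,  0.2972, -0.0874]), array([558.1, -19.7, 242.5]), 'yaw_y', np.float64(-67.38))
```

View pics/s2.png

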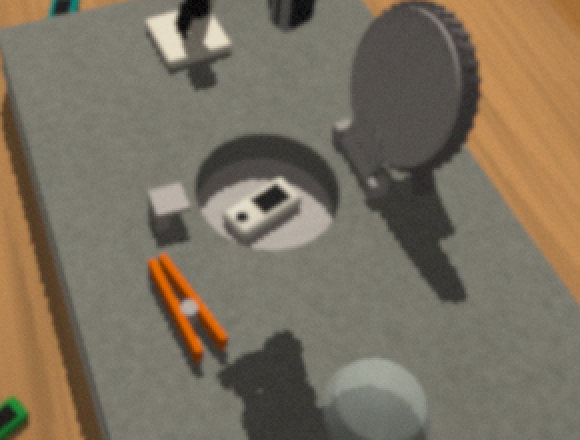

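The fob lies in the well, at (262,208) in the crop. Next I swing up and behind the cap.

Request:
jog_arm([
  [[-1, 0, 0, -0.1, 0, 0, 0.8], [-1, 0, 0, -0.05, 0, 0, 0.8], [-1, 0, 0, 0, 0, 0, 0.8], [-1, 0, 0, 0, 0, 0, 0], [-1, 0.115, 0.07, 0, 0, 0, 0], [-1, 0.115, 0, 0, 0, 0, 0], [-1, 0.115, 0, 0, 0, 0, 0], [-1, 0.115, 0, 0, 0, 0, 0], [-1, 0.115, 0, 0, 0, 0, 0], [-1, 0.115, 0, 0, 0, 0, 0], [-1, 0.115, 0, 0, 0, 0, 0], [-1, 0.115, 0, 0, 0, 0, 0], [-1, 0, 0, 0, 0, 0, 0], [-1, 0, 0, 0, 0, 0, 0], [-1, 0, 0, 0, 0, 0, 0]],
])

```text
t: 7.55
tool_pos: [742.0, -14.1, 272.4]
ee_rot: [-0.0, 0.999, 0.054, -0.001]
wrist_force: [-0.3, -0.4, 0.8]
opening: -0.001
grip_force: 0.0
```

```bash
python3 - <<'E'
from h import *
print(rel([743,-14,165]),env.sense()["q"])
# push targets, console frame -> world, for tip corner at r on the face
c,s=.9945,.105
for th in [1.94,1.6,1.3,1.0,.7,.4,.2,0]:
    r=125 if th>1 else 118
    X=78-r*np.cos(th)+12.5*np.sin(th)+11; Z=78+r*np.sin(th)+12.5*np.cos(th)
    print(th,X.round(1),Z.round(1),(559.3+c*X+s*15).round(1),(-18.5+s*X-c*15).round(1))
E
```

```text
(array([ 5.900e-03, -1.000e-04,  5.368e-01]), array([742. , -14.1, 272.4]), 'yaw_y', np.float64(-83.82)) [-1.90301443e-02  6.62995993e-01  7.81639526e-01  1.69087180e+00
 -4.72814927e-05  3.01473745e+00]
1.94 145.8 190.1 705.8 -18.1
1.6 105.1 202.6 665.4 -22.4
1.3 67.6 201.8 628.1 -26.3
1.0 35.8 184.0 596.4 -29.7
0.7 6.8 163.6 567.6 -32.7
0.4 -14.8 135.5 546.1 -35.0
0.2 -24.2 113.7 536.8 -36.0
0 -29.0 90.5 532.0 -36.5
```

Request:
jog_arm([
  [[-1, 0, 0, 0.12, 0, 0, 0], [-1, 0, 0, 0.12, 0, 0, 0], [-1, 0, 0, 0.12, 0, 0, 0], [-1, 0, 0, 0.1, 0, 0, 0], [-1, 0, 0, 0, 0, 0, 0], [-1, -0.05, 0, 0, 0, 0, 0], [-1, -0.05, 0, 0, 0, 0, 0], [-1, -0.05, 0, 0, 0, 0, 0], [-1, -0.05, 0, 0, 0, 0, 0], [-1, -0.05, 0, 0, 0, 0, 0], [-1, -0.05, 0, 0, 0, 0, 0], [-1, -0.05, 0, 0, 0, 0, 0], [-1, -0.05, 0, 0, 0, 0, 0], [-1, 0, 0, 0, 0, 0, 0]],
])

```text
t: 8.95
tool_pos: [662.5, -22.7, 183.2]
ee_rot: [0.0, 0.999, 0.053, 0.001]
wrist_force: [0.3, 0.2, 0.4]
opening: -0.002
grip_force: 0.0
```

```bash
python3 - <<'E'
from h import *
im,d,K,T=grab("side"); P=pts(d,K,T); h=P[...,2]
m=np.zeros(d.shape,bool); m[150:265,405:460]=1; m&=(h>100)&(h<205)&(P[...,0]>600)&(abs(P[...,1]+20)<60); q=P[m];c=q.mean(0);n=np.linalg.svd(q-c)[2][2];n*=-np.sign(n[0]);print(m.sum(),c,n,"flip",np.pi/2+np.arctan2(n[2],np.hypot(*n[:2])))
E
```

```text
2852 [636.50913791 -29.16493194 162.18476536] [-0.99100133 -0.12024599  0.0587985 ] flip 1.62962875856659
```

Request:
jog_arm([
  [[-1, -0.05, 0, -0.005, 0, 0, 0], [-1, -0.05, 0, -0.005, 0, 0, 0], [-1, -0.05, 0, -0.005, 0, 0, 0], [-1, -0.055, 0, 0.01, 0, 0, 0], [-1, -0.055, 0, 0.013, 0, 0, 0], [-1, -0.055, 0, 0.015, 0, 0, 0], [-1, -0.05, 0, 0.025, 0, 0, 0], [-1, -0.05, 0, 0.028, 0, 0, 0], [-1, -0.05, 0, 0.03, 0, 0, 0], [-1, -0.04, 0, 0.04, 0, 0, 0], [-1, -0.04, 0, 0.045, 0, 0, 0], [-1, -0.04, 0, 0.05, 0, 0, 0], [-1, 0, 0, 0, 0, 0, 0]],
])

```text
t: 10.3
tool_pos: [544.5, -35.1, 131.8]
ee_rot: [-0.0, 0.999, 0.053, -0.002]
wrist_force: [-0.1, 0.5, -1.0]
opening: -0.007
grip_force: 0.0
```

Request:
jog_arm([
  [[-1, -0.02, 0, 0.05, 0, 0, 0], [-1, -0.02, 0, 0.05, 0, 0, 0], [-1, -0.01, 0, 0.05, 0, 0, 0], [-1, -0.01, 0, 0.045, 0, 0, 0], [-1, 0, 0, 0.01, 0, 0, 0], [-1, 0, 0, 0, 0, 0, 0]],
])

```text
t: 10.9
tool_pos: [534.6, -36.3, 91.2]
ee_rot: [-0.0, 0.999, 0.053, -0.001]
wrist_force: [0.5, -0.7, -0.1]
opening: 0.0
grip_force: 0.0
```

```bash
python3 - <<'E'
from h import *
im,d,K,T=grab("side"); cv2.imwrite("pics/s3.png",im[150:400,240:530][...,::-1].repeat(2,0).repeat(2,1))
E
```

```text
(no output)
```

View pics/s3.png

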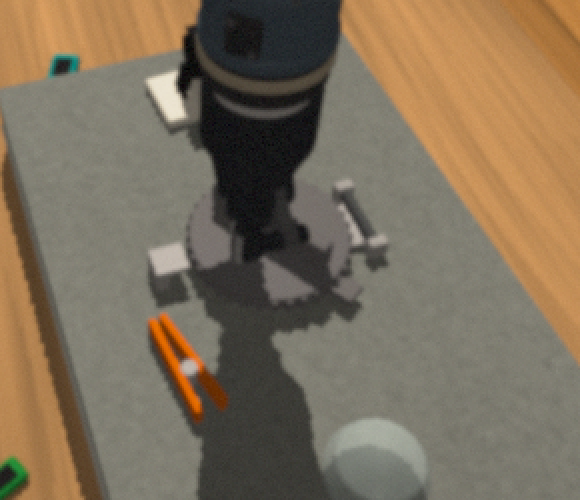

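The cap is down, with its tongue at (345,290) in the crop, still unscrewed. I'll press lightly to seat it.

Request:
jog_arm([
  [[-1, 0, 0, 0.01, 0, 0, 0], [-1, 0, 0, 0, 0, 0, 0], [-1, 0, 0, 0, 0, 0, 0]],
])

```text
t: 11.25
tool_pos: [535.6, -36.3, 90.4]
ee_rot: [0.0, 0.999, 0.053, 0.001]
wrist_force: [-1.9, 0.4, 4.9]
opening: -0.002
grip_force: 2.5
```

Request:
jog_arm([
  [[-1, 0, 0, 0.007, 0, 0, 0], [-1, 0, 0, 0, 0, 0, 0], [-1, 0, 0, -0.1, 0, 0, 0], [-1, 0, 0, -0.2, 0, 0, 0], [-1, 0, 0, -0.1, 0, 0, 0], [-0.2, 0.064, -0.038, 0, 0, 0, 0], [-0.2, 0.063, -0.038, 0, 0, 0, 0], [-0.2, 0, 0, 0, 0, 0, -0.9], [-0.2, 0, 0, 0, 0, 0, -0.9], [-0.2, 0, 0, 0, 0, 0, -0.9], [-0.2, 0, 0, 0, 0, 0, -0.9], [-0.2, 0, 0, 0, 0, 0, -0.9], [-0.2, 0, 0, 0, 0, 0, -0.9], [-0.2, 0, 0, 0, 0, 0, -0.9], [-0.2, 0, 0, 0, 0, 0, -0.9], [-0.2, 0, 0, 0, 0, 0, -0.9], [-0.2, 0, 0, 0, 0, 0, -0.9]],
])

```text
t: 12.95
tool_pos: [558.8, -17.7, 166.5]
ee_rot: [-0.001, 0.828, 0.561, -0.001]
wrist_force: [-0.7, 0.9, -0.9]
opening: 0.398
grip_force: 0.0
```

Request:
jog_arm([
  [[-0.2, 0, 0, 0, 0, 0, -0.9], [-0.2, 0, 0, 0, 0, 0, -0.9], [-0.2, 0, 0, 0, 0, 0, -0.9], [-0.2, 0, 0, 0, 0, 0, -0.9], [-0.2, 0, 0, 0, 0, 0, -0.9], [-0.2, 0, 0, 0, 0, 0, -0.9], [-0.2, 0, 0, 0, 0, 0, -0.9], [-0.2, 0, 0, 0, 0, 0, -0.9], [-0.2, 0, 0, 0, 0, 0, -0.9], [-0.2, 0, 0, 0, 0, 0, -0.9], [-0.2, 0, 0, 0, 0, 0, 0], [-0.2, 0, 0, 0, 0, 0, 0]],
])

```text
t: 14.15
tool_pos: [558.6, -18.0, 167.1]
ee_rot: [-0.001, 0.425, 0.905, -0.0]
wrist_force: [-0.4, 0.5, -0.3]
opening: 0.398
grip_force: 0.0
```

```bash
python3 - <<'E'
from h import *
print(rel([559.3,-18.5,95]), env.sense()["q"][5])
im,d,K,T=grab("wrist"); P=pts(d,K,T); h=P[...,2]
m=((h>104)&(h<122)&(np.hypot(P[...,0]-559,P[...,1]+18)<60)).astype(np.uint8)
m=cv2.morphologyEx(m,cv2.MORPH_OPEN,np.ones((3,3)))
n,l,st,c=cv2.connectedComponentsWithStats(m)
for i in range(1,n):
    if st[i,4]>300: q=P[l==i]; print(st[i],cv2.minAreaRect(q[:,:2].astype(np.float32)),np.median(q,0))
f=(h>80)&(h<98)&(np.hypot(P[...,0]-559,P[...,1]+18)<60); q=P[f]; A=np.c_[q[:,:2],np.ones(len(q))]; print("cap plane",np.linalg.lstsq(A,q[:,2],rcond=None)[0],np.median(q,0))
cv2.imwrite("pics/w4.png",im[...,::-1])
E
```

```text
(array([-0.0044,  0.0015,  0.3606]), array([558.6, -18. , 167.1]), 'yaw_y', np.float64(39.72)) 0.8452142980618932
[ 297  162   41  195 5326] ((558.6946411132812, -20.64996337890625), (14.059810638427734, 103.23860168457031), 35.54606628417969) [554.93428229 -15.38897514 114.73800363]
cap plane [ 1.56506508e-03 -1.11481659e-03  8.81155132e+01] [552.84773729 -11.1364451   89.01255041]
```

View pics/w4.png

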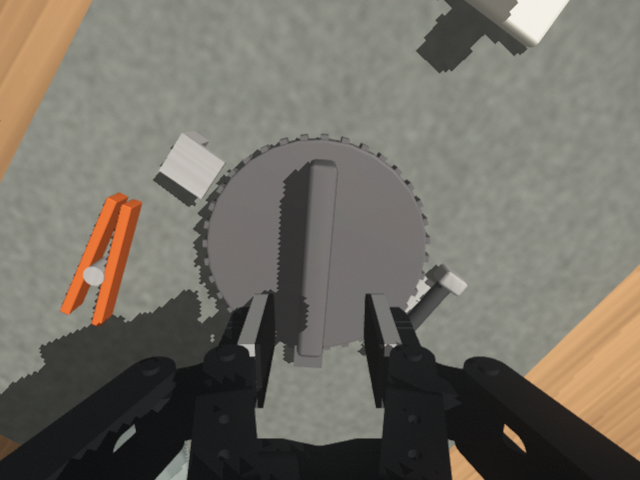

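Wrist view: the cap is flat, the bar runs from (323,165) to (310,350), the tongue is at the bottom (308,360), and the catch is at (190,165). I'll align by 4°, descend and grip the bar.

Request:
jog_arm([
  [[-0.2, -0.006, -0.003, 0, 0, 0, 0.6], [-0.2, 0, 0, 0.1, 0, 0, 0], [-0.2, 0, 0, 0.1, 0, 0, 0], [-0.2, 0, 0, 0.1, 0, 0, 0], [-0.2, 0, 0, 0.055, 0, 0, 0], [-0.2, 0, 0, 0, 0, 0, 0], [-1, 0, 0, 0, 0, 0, 0], [-1, 0, 0, 0, 0, 0, 0], [-1, 0, 0, 0, 0, 0, 0], [-1, 0, 0, 0, 0, 0, 0], [-1, 0, 0, 0, 0, 0, 0], [-1, 0, 0, 0, 0, 0, 0]],
])

```text
t: 15.4
tool_pos: [558.4, -20.4, 98.2]
ee_rot: [0.0, 0.456, 0.89, -0.001]
wrist_force: [-4.5, -2.6, 1.2]
opening: 0.151
grip_force: 59.0
```

Request:
jog_arm([
  [[-1, 0, 0, 0, 0, 0, 0.6], [-1, 0, 0, 0, 0, 0, 0.6], [-1, 0, 0, 0, 0, 0, 0.6], [-1, 0, 0, 0, 0, 0, 0.6], [-1, 0, 0, 0, 0, 0, 0.6], [-1, 0, 0, 0, 0, 0, 0.6], [-1, 0, 0, 0, 0, 0, 0.6], [-1, 0, 0, 0, 0, 0, 0.6], [-1, 0, 0, 0, 0, 0, 0.6], [-1, 0, 0, 0, 0, 0, 0.6], [-1, 0, 0, 0, 0, 0, 0.6], [-1, 0, 0, 0, 0, 0, 0.6], [-1, 0, 0, 0, 0, 0, 0.6], [-1, 0, 0, 0, 0, 0, 0.6], [-1, 0, 0, 0, 0, 0, 0.6], [-1, 0, 0, 0, 0, 0, 0.6], [-1, 0, 0, 0, 0, 0, 0.6], [-1, 0, 0, 0, 0, 0, 0.6], [-1, 0, 0, 0, 0, 0, 0.6], [-1, 0, 0, 0, 0, 0, 0.6]],
])

```text
t: 17.4
tool_pos: [558.3, -20.4, 98.2]
ee_rot: [0.001, 0.93, 0.367, -0.001]
wrist_force: [-5.1, -4.0, 1.9]
opening: 0.149
grip_force: 59.1
```

```bash
python3 - <<'E'
from h import *
s=env.sense();print(rel([559,-19,98]),s["q"][5],s["torque"],s["wrist_force"])
E
```

```text
(array([ 0.0076, -0.0028,  0.0011]), array([558.3, -20.4,  98.2]), 'yaw_y', np.float64(-46.96)) 2.3546254006822145 [-0.74130148  0.86438245  0.11364994] [-5.11485765 -3.97787414  1.91199323]
```

Request:
jog_arm([
  [[-1, 0, 0, 0, 0, 0, 0.6], [-1, 0, 0, 0, 0, 0, 0.6], [-1, 0, 0, 0, 0, 0, 0.6], [-1, 0, 0, 0, 0, 0, 0.6], [-1, 0, 0, 0, 0, 0, 0.6], [-1, 0, 0, 0, 0, 0, 0.6], [-1, 0, 0, 0, 0, 0, 0.6], [-1, 0, 0, 0, 0, 0, 0.6], [-1, 0, 0, 0, 0, 0, 0.4], [-1, 0, 0, 0, 0, 0, 0.2], [-1, 0, 0, 0, 0, 0, 0.2], [-1, 0, 0, 0, 0, 0, 0]],
])

```text
t: 18.6
tool_pos: [558.2, -20.5, 98.2]
ee_rot: [0.001, 0.999, 0.041, -0.0]
wrist_force: [-4.9, -3.1, 1.7]
opening: 0.148
grip_force: 59.2
```

```bash
python3 - <<'E'
from h import *
s=env.sense();print(rel([559,-19,98]),s["q"][5],s["torque"],s["wrist_force"])
E
```

```text
(array([ 0.0043, -0.0069,  0.0012]), array([558.2, -20.5,  98.2]), 'yaw_y', np.float64(-85.35)) 3.024616928696968 [-0.76743492  0.9210078  -0.09343036] [-4.92589038 -3.10238721  1.69091739]
```

Request:
jog_arm([
  [[-1, 0, 0, 0, 0, 0, 0.3], [-1, 0, 0, 0, 0, 0, 0.3], [-1, 0, 0, 0, 0, 0, 0.1]],
])

```text
t: 18.9
tool_pos: [558.2, -20.2, 98.2]
ee_rot: [0.001, 1.0, -0.001, -0.0]
wrist_force: [-4.9, -2.6, 2.6]
opening: 0.148
grip_force: 68.6
```

```bash
python3 - <<'E'
from h import *
s=env.sense();print(rel([559,-19,98]),s["q"][5],s["torque"],s["wrist_force"])
E
```

```text
(array([ 0.0041, -0.0059,  0.0011]), array([558.2, -20.2,  98.2]), 'yaw_y', np.float64(-90.06)) 3.107221403960015 [-0.65058461  1.04931642  1.52935684] [-4.85695513 -2.61406262  2.56033815]
```

The moment rose to 1.5 N m, so the cap is against its stop. I'm releasing and retreating.

Request:
jog_arm([
  [[0, 0, 0, 0, 0, 0, 0], [0, 0, 0, 0, 0, 0, 0], [0, 0, 0, 0, 0, 0, 0], [0, 0, 0, 0, 0, 0, 0], [0, 0, 0, -0.2, 0, 0, 0], [0, 0, 0, -0.2, 0, 0, 0], [0, 0, 0, -0.2, 0, 0, 0], [0, 0, 0, -0.2, 0, 0, 0], [0, 0, 0, 0, 0, 0, 0], [0, 0, 0, 0, 0, 0, 0]],
])

```text
t: 19.9
tool_pos: [559.4, -19.8, 258.1]
ee_rot: [-0.0, 1.0, -0.001, 0.001]
wrist_force: [-0.9, 0.5, -0.4]
opening: 0.5
grip_force: 0.0
```

```bash
python3 - <<'E'
from h import *
im,d,K,T=grab("wrist"); P=pts(d,K,T); h=P[...,2]
m=((h>104)&(h<122)&(np.hypot(P[...,0]-559,P[...,1]+18)<60)).astype(np.uint8)
m=cv2.morphologyEx(m,cv2.MORPH_OPEN,np.ones((3,3)))
n,l,st,c=cv2.connectedComponentsWithStats(m)
for i in range(1,n):
    if st[i,4]>300: q=P[l==i]; print(st[i],cv2.minAreaRect(q[:,:2].astype(np.float32)))
cv2.imwrite("pics/w5.png",im[...,::-1])
E
```

```text
[ 306  145   28  142 2738] ((559.6344604492188, -21.455219268798828), (103.5128402709961, 14.036741256713867), 3.5435566902160645)
```

View pics/w5.png

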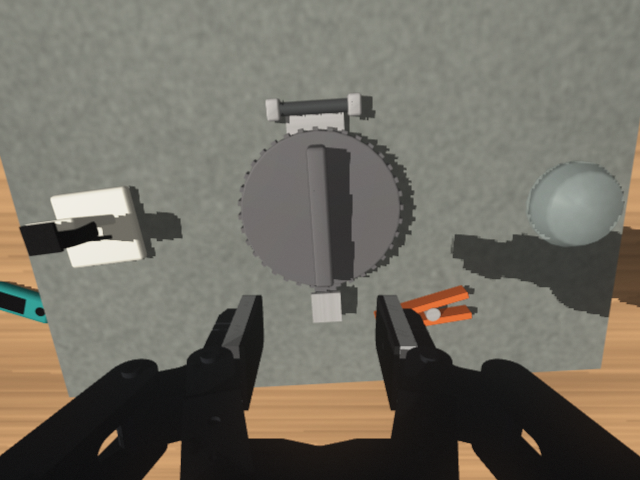

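The bar now points at the catch at (327,306), the cap is at (320,208), and the watch, paperweight and clothespin are where they started. The bar lagged the tool by about 3.5° at the end, so it is on its stop. I'm handing in.

```bash
python3 -c "
from station import env
print(env.finish_job())"
```

```text
the job is handed in; nothing more can be done
None
```

I handed the job in at about 20 s of the 69 s; the hand-in gave no verdict, but in the last camera views the silver fob was in the well, the cap shut and screwed against its stop with the tongue at the catch, and the watch, paperweight and clothespin in place.

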